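Set and lock the depth stop on a lens barrel

ROBOT

A 6-joint arm with a two-finger parallel gripper is mounted at the origin on the work surface. World frame = base frame: x ahead of the robot, y to its left, z up, the work surface at z = 0. Lengths are in m, angles in rad, forces in N, time in s.
With the tool pointing down it reaches from about 0.3 to 0.775 m from the base axis. Payload 14.6 kg.
Tool frame: the origin (TCP) lies between the finger pads; the fingertips stand ctrl.tip_extent ahead of it and the grasp point (between the pads) lies 3 mm ahead of it (ctrl.tip_extent is the distance from the TCP to the fingertips, in m); z points along the fingers, y is the line along which they close (so a half turn about z gives the same grasp; the last joint's range is limited). The gripper opens to 94 mm and grips with 3 to 60 N. Pads are 16 mm wide; open, the fingers measure 119 mm over their backs; the gripper's body (75 mm by 177 mm) begins 78 mm behind the grasp point.
Start: joints at [1.067, 0.3, 1.521, -0, 1.321, -0.067], TCP at [0.233, 0.498, 0.227] pointing down, gripper open.
Joint ranges: [-3.03, 3.03], [-0.79, 2.21], [0.23, 2.52], [-1.04, 4.18], [0, 3.07], [-2.55, 2.55]. Speed limits (rad/s): [2.22, 2.22, 2.57, 3.14, 3.14, 3.14].

INTERFACE

Orientations are given as [roll, pitch, yaw] about the fixed x, y, z axes, in that order (R = Rz(yaw) Ry(pitch) Rx(roll)).
In Python, from station import ctrl gives the robot as it stands.
- The arm moves only by the shell command python3 shift.py 'ROWS' [OPENING] [FORCE]. ROWS is a JSON list of rows, 1 to 10 of them, each of 6 numbers: dx, dy, dz in m, then a rotation vector rx, ry, rz in rad; each row shifts and turns the commanded pose from where the row before left it, along the tool's axes as they then stand; what a row does not reach is not made up. A row lasts 1/10 s, in which the tool goes at most 0.05 m and 0.15 rad, less where a joint would pass 70% of its speed; a pose out of reach is approached as far as the arm can. OPENING is the finger opening in m, set as the command begins (- or left out keeps the last). The fingers move at their own pace and stop on an object; FORCE is the grip in N (left out, the last holds). Time passes only in rows, so rows that do not move let the fingers close. It prints the time, the measured TCP pose, the force, the opening and the grip force at its end.
- ctrl.get_obs(): the state, without advancing time (a new reading comes with each control period).
- ctrl.camera(name): name is "side" or "top" or "wrist"; returns a dict with "pixels" (480x640x3 uint8, blue, green, red), "fx", "fy", "cx", "cy" (pixels), "extrinsics" (4x4, takes a point from camera to world coordinates). Camera axes: x right, y up, looking along -z (the intrinsics and any distortion apply to the point x, -y, -z); pixel columns grow to the right and rows downward; lengths in m; the calibration is good to about 2 mm. A picture is of the moment at which its call begins. There is no depth.
- ctrl.hand_in(): hands the job in; it is judged then, once.
The state is a dict: "time_s": time; "qpos": joint angles; "joint_vel": joint speeds; "tau": joint torques, N m; "ee_pos": TCP position; "eef_rot": TCP orientation; "force": force on the tool from outside, world axes, zero at the start; "moment": the same for the moment, N m; "grip_width": finger opening in m; "grip_force": force on a finger pad.
Only numpy, scipy, OpenCV 4.12 (cv2) and the standard library are available. Lean on these libraries where they do the work, as an engineer would, in place of code of your own. Each camera call takes 0.05 s, during which the arm holds its last target. There are 200 camera calls.

TASK

Set the depth stop over the lens barrel in the vise: slide the stop rod gently down into the barrel until its foot just rests on the metal cell inside, then swing the stop's clamp lever round all the way to its end stop to lock it. Leave the rod resting on the cell, the barrel standing in the vise, and everything else on the bench where it is.

Things in the scene. Friction and masses are not known exactly. Their poses are not given: they have to be found in the camera images.
- vise: black bench vise fixed to the bench, base 170 x 120 mm, jaw tops 102 mm high. Origin on the bench under the stop rod's axis, z up; jaws close along x, screw and T-handle point to -x. On its +y side a steel column (22 mm across, top 211 mm high, at y = 110 mm) carries a level arm (30 mm wide, 160 to 180 mm high) that reaches past the stop rod to the clamp lever
- stop: the depth stop: 12 mm steel rod, 140 mm with head, sliding straight down through the arm into the barrel. Origin: centre of its lower end (16 mm springy rubber foot, gives 1 mm per 5 N). Starts 7 to 22 mm above the rim; lowest 70 mm over the bench. 0.27 kg; stays where left, held by 5 N of drag (some 3 N of push slides it down), lever loose or locked. Over 20 N on the cell is too hard
- stop_top (a point): centre of the flat top of the stop rod's round aluminium head, 28 mm across, 20 mm tall; it can be pushed down or gripped
- barrel: worn silver lens barrel standing between the padded jaws (1.5 mm play), open on top: 62 mm outside, 54 mm bore, 80 mm tall, about 0.35 kg. Origin under its centre, z up. Inside, all across the bore, a flat bare metal cell (no glass) sits 25 to 55 mm below the rim; how deep differs every time and is not reported; it does not give under the stop. Barrel and cell count as one
- barrel_rim (a point): centre of the barrel's open top, level with the rim
- lock (a joint): angle of the stop's clamp lever about its upright pivot on the arm, rad: at 0 (loose) it points along the vise's -x; it grows anticlockwise seen from above; at its end stop, 1.5, it points almost along the vise's -y and the stop is locked. Starts between 0 and 0.3, stays where it is left; turning takes 0.2 N m (about 3 N at the post)
- lock_pivot (a point): the lever's pivot axis, at the top face of the arm (181 mm above the bench), 34 mm to the vise's -y from the rod's axis
- lock_post (a point): top of the upright black post on the free end of the clamp lever: the post is 12 mm across, 75 mm from the pivot axis, and stands 31 mm above the lever's flat bar (bar 8 mm thick, 12 mm wide); push the post sideways or pinch it
- spanner: a flat brass spanner wrench, 165 mm long, 6 mm thick, with two prongs; lies on the bench
- rear_cap: a grey plastic rear cap, an open dish 62 mm across, 20 mm tall; origin under its centre
- uv_filter: a clear glass UV filter in a thin black rim, 58 mm across, 6 mm thick; origin under its centre
- step_ring: a steel step-down ring, 62 mm outside, 48 mm inside, 8 mm tall; origin under its centre
- spare_barrel: a second, shorter silver lens barrel, solid, 62 mm across and 62 mm tall, standing on the bench away from the vise; origin under its centre
- driver: a screwdriver with a black handle, 150 mm long, lying on the bench
- blower: a black rubber air blower, round bulb 56 mm across with a thin nozzle up, 95 mm tall; origin under its centre

How it is judged:
On the way, in this order (a step that is already met when the one before it is completed fails the run):
1. the stop rod has come down onto the cell in the barrel (contact of more than 0.8 N) (contact force between stop and barrel above 0.8 N), for 0.2 s.
2. the clamp lever is swung home (past 1.3 rad) with the rod still on the cell (value of joint lock above 1.3 rad and contact force between stop and barrel above 0.8 N), for 0.2 s.
At the end, for the whole second after the job is handed in: the stop rod rests on the cell in the barrel (more than 0.8 N, its own weight gives 2.6 N), the clamp lever is past 1.3 rad, the barrel stands upright (within 0.08 rad) within 8 mm of where it was, all at rest (all of step 2 and angle between barrel's own z axis and vertical below 0.08 rad and distance of barrel from where it was at the start of the episode below 0.008 m and linear speed of barrel below 0.02 m/s and linear speed of stop below 0.01 m/s); the robot touches nothing.
It fails at once if the stop is pressed on the barrel with more than 20 N (contact force between stop and barrel above 20 N).
It fails at once if the barrel is pulled or knocked out of its place (15 mm) (distance of barrel from where it was at the start of the episode above 0.015 m).
It fails at once if another thing on the bench is shifted by more than 20 mm (distance of any of spanner, rear_cap, uv_filter, step_ring, spare_barrel, driver, blower from where it was at the start of the episode above 0.02 m).
It also fails if it takes over 42 s, if anything falls off the work surface, if the arm or the gripper's body presses on something with over 40 N, if the wrist force passes 120 N, or if a joint passes its speed limit or range.

## Working session

There is one attempt and no reset: what is moved stays moved. The work goes in short steps, Python scripts to look and compute and a shell command to move; the robot and the scene stay as the last step left them, time stands still between calls to the robot, and variables do not carry over. Pictures are saved under pics/ and viewed, at most 10 in all, crops included, and the job is handed in when it is done.

```bash
ls; mkdir -p pics
python3 - <<'E'
from station import ctrl
import cv2,numpy as np
for n in ["top","side","wrist"]:
    c=ctrl.camera(n); cv2.imwrite(f"pics/{n}0.png",c["pixels"]); print(n,c["fx"],c["fy"],c["cx"],c["cy"],[k for k in c]); print(np.round(c["extrinsics"],4).tolist())
o=ctrl.get_obs(); print(o["time_s"],o["ee_pos"],o["eef_rot"],o["grip_width"],ctrl.tip_extent)
E
```

```text
pics
shift.py
station.py
top 529.2169239950963 529.2169239950963 323.1811550604392 242.66785255655975 ['pixels', 'fx', 'fy', 'cx', 'cy', 'extrinsics']
[[-0.0192, 0.9849, -0.1718, 0.3976], [-0.9998, -0.0191, 0.0019, 0.0544], [-0.0014, 0.1718, 0.9851, 1.1199], [0.0, 0.0, 0.0, 1.0]]
side 536.73515917535 536.73515917535 328.4770721720724 250.34832744154505 ['pixels', 'fx', 'fy', 'cx', 'cy', 'extrinsics']
[[0.9993, 0.0275, -0.0255, 0.5325], [-0.0371, 0.6229, -0.7814, -0.7394], [-0.0056, 0.7818, 0.6235, 0.8395], [0.0, 0.0, 0.0, 1.0]]
wrist 421.2689861133831 421.2689861133831 320.5711781562122 242.58353855966376 ['pixels', 'fx', 'fy', 'cx', 'cy', 'extrinsics']
[[0.4225, -0.8809, -0.2134, 0.1709], [0.9063, 0.4103, 0.1009, 0.5278], [-0.0013, -0.236, 0.9717, 0.3842], [0.0, 0.0, 0.0, 1.0]]
0.15 [0.23258689 0.49820572 0.22702844] [-3.14071165e+00 -2.75187549e-05  2.70483942e+00] 0.09407189255437774 0.022
```

View pics/top0.png

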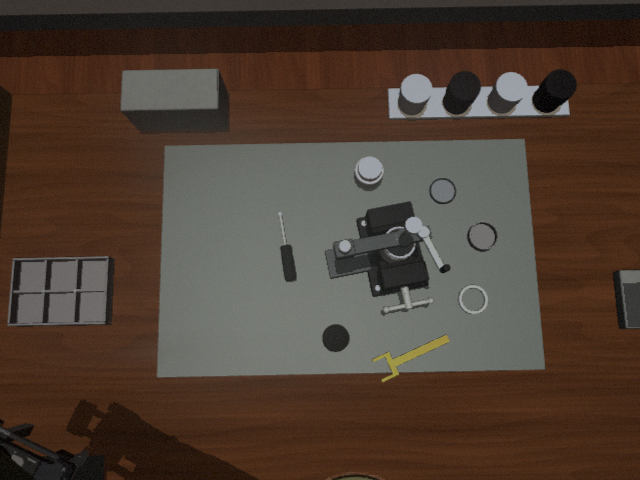

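View pics/side0.png

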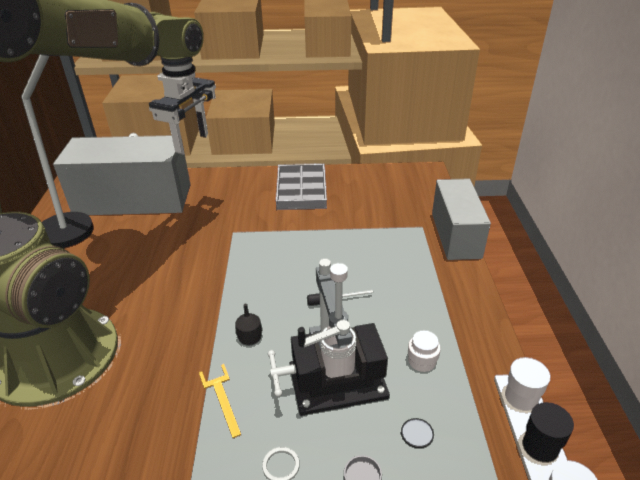

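Run:
```python
import cv2
a=cv2.imread("pics/top0.png")[190:330,310:480]; b=cv2.imread("pics/side0.png")[250:415,250:410]
a=cv2.resize(a,None,fx=3.5,fy=3.5,interpolation=cv2.INTER_CUBIC); b=cv2.resize(b,None,fx=3.6,fy=3.6,interpolation=cv2.INTER_CUBIC)
cv2.imwrite("pics/a.png",a); cv2.imwrite("pics/b.png",b)
```

```text
(no output)
```

View pics/a.png

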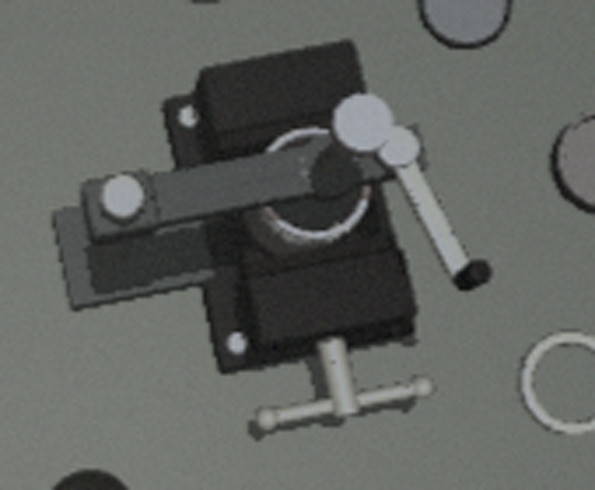

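View pics/b.png

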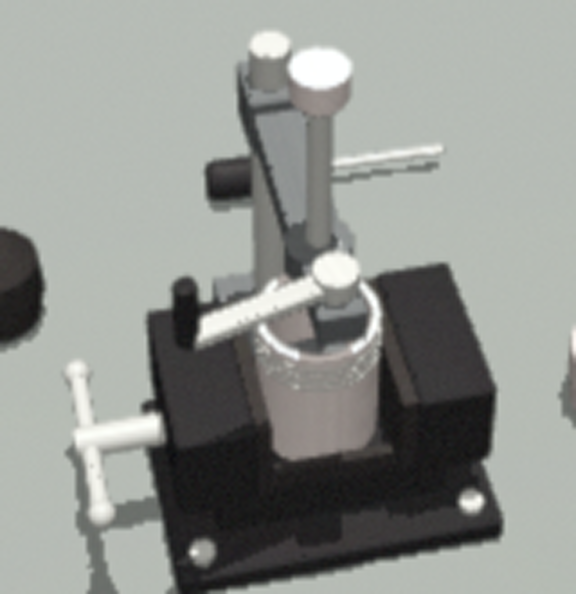

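Top crop: head top at (414,225), column top (345,246), pivot cap (424,232), post top (447,267). Side: head (339,269), column (325,262), pivot cap (343,326), post (301,330).

```bash
cat > h.py <<'E'
from station import ctrl
import numpy as np
def ray(c,u,v):
    E=np.array(c["extrinsics"]); d=E[:3,:3]@np.array([(u-c["cx"])/c["fx"],-(v-c["cy"])/c["fy"],-1]); return E[:3,3],d/np.linalg.norm(d)
def tri(rs):
    A=np.zeros((3,3));b=np.zeros(3)
    for o,d in rs:
        P=np.eye(3)-np.outer(d,d);A+=P;b+=P@o
    p=np.linalg.solve(A,b);return p,[float(np.linalg.norm((np.eye(3)-np.outer(d,d))@(p-o))) for o,d in rs]
def plane(r,z): o,d=r; return o+d*(z-o[2])/d[2]
E
python3 - <<'E'
from h import *
T,S=ctrl.camera("top"),ctrl.camera("side")
for n,t,s in [("head",(413.7,224.9),(338.9,269.4)),("col",(345.1,246),(325,262)),("pivcap",(424,231.7),(343.3,325.6)),("post",(446.9,267.1),(301.1,330))]:
    p,e=tri([ray(T,*t),ray(S,*s)]);print(n,p.round(4),np.round(e,4))
print(plane(ray(T,345.1,246),.211),plane(ray(S,325,262),.211))
E
```

```text
head [ 0.5697 -0.0935  0.2848] [0.0002 0.0002]
col [0.5501 0.0147 0.2106] [0.0005 0.0005]
pivcap [ 0.5759 -0.1277  0.1922] [0.0001 0.0001]
post [ 0.5079 -0.1587  0.2181] [0.0003 0.0003]
[0.54949567 0.01462994 0.211     ] [0.55054636 0.01430894 0.211     ]
```

```bash
python3 shift.py '[[-0.03,-0.02,-0.012,0,0,0],[-0.03,-0.02,-0.012,0,0,0],[-0.03,-0.02,-0.012,0,0,0],[-0.03,-0.02,-0.012,0,0,0],[-0.03,-0.02,-0.012,0,0,0],[-0.03,-0.02,-0.012,0,0,0],[-0.03,-0.02,-0.012,0,0,0],[-0.03,-0.02,-0.012,0,0,0],[-0.03,-0.02,0,0,0,0],[-0.03,-0.02,0,0,0,0]]' 0 20
cat >> h.py <<'E'
def to(x,y,z):
    from scipy.spatial.transform import Rotation as R
    o=ctrl.get_obs(); print(o["time_s"],o["ee_pos"].round(4),o["force"].round(2),R.from_euler("xyz",o["eef_rot"]).inv().apply(np.array([x,y,z])-o["ee_pos"]).round(4))
E
python3 -c "
from h import *
to(.5697,-.0935,.322)"
python3 shift.py '[[-0.032,-0.024,0,0,0,0],[-0.032,-0.024,0,0,0,0],[-0.032,-0.024,0,0,0,0],[-0.032,-0.024,0,0,0,0],[-0.032,-0.024,0,0,0,0],[-0.032,-0.024,0,0,0,0],[-0.032,-0.024,0,0,0,0],[-0.03,-0.024,0,0,0,0],[0,0,0,0,0,0],[0,0,0,0,0,0]]'
python3 -c "
from h import *
import cv2
to(.5697,-.0935,.322)
cv2.imwrite('pics/w1.png',ctrl.camera('wrist')['pixels'])"
```

```text
time_s: 2.25
ee_pos: [0.5688, -0.0916, 0.3229]
eef_rot: [-3.142, -0.001, 2.704]
force: [0.2, 0.5, 0.1]
grip_width: 0.0005
grip_force: 0.0
2.25 [ 0.5688 -0.0916  0.3229] [0.19 0.5  0.06] [-0.0017 -0.0014  0.0009]
```

View pics/w1.png

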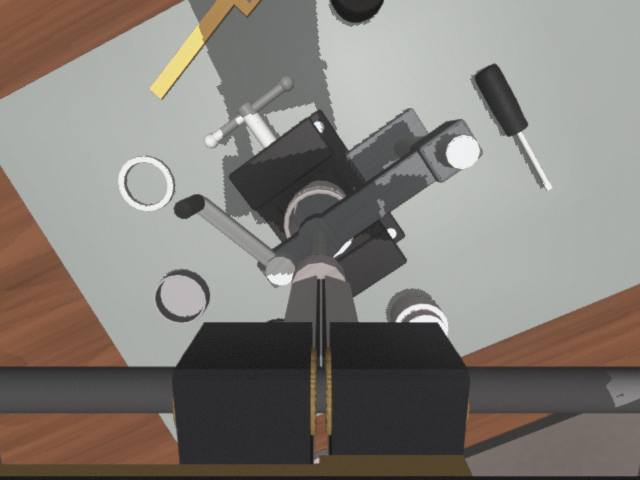

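The view shows the closed fingers centred above the head (head under ~(320,270)), with the barrel rim at (318,205) and the cell itself hidden in the dark. I'll descend by force.

```bash
python3 shift.py '[[-0.002,-0.0014,0.003,0,0,0],[0,0,0.005,0,0,0],[0,0,0.005,0,0,0],[0,0,0.003,0,0,0],[0,0,0.003,0,0,0],[0,0,0.004,0,0,0],[0,0,0.005,0,0,0],[0,0,0.005,0,0,0],[0,0,0.005,0,0,0],[0,0,0.004,0,0,0]]'; python3 shift.py '[[0,0,0,0,0,0],[0,0,0,0,0,0]]'
python3 - <<'E'
from h import *
import cv2
a=ctrl.camera('side')["pixels"][230:430,240:420];b=ctrl.camera('wrist')["pixels"][110:380,180:500]
cv2.imwrite('pics/s2.png',cv2.resize(np.hstack([cv2.resize(a,(360,400),interpolation=2),cv2.resize(b,(430,400))]),None,fx=1,fy=1))
E
```

```text
time_s: 3.3
ee_pos: [0.5701, -0.0933, 0.2809]
eef_rot: [3.142, -0.0, 2.705]
force: [0.9, 2.2, 3.7]
grip_width: 0.0003
grip_force: 1.3
time_s: 3.5
ee_pos: [0.5699, -0.0935, 0.2812]
eef_rot: [-3.141, -0.0, 2.705]
force: [0.7, 0.6, -0.3]
grip_width: 0.0006
grip_force: 0.0
```

View pics/s2.png

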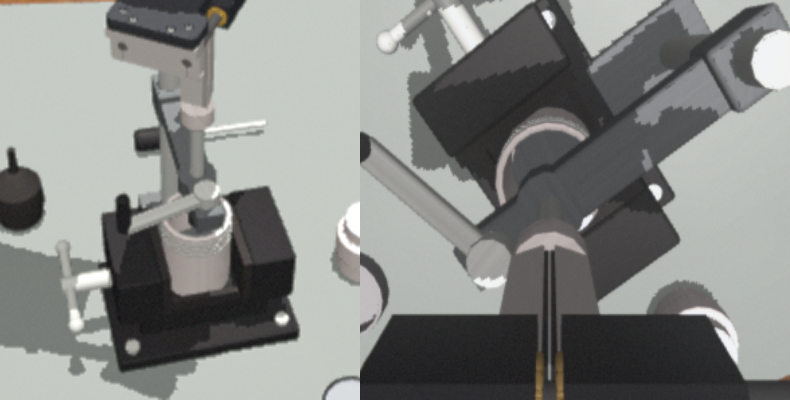

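```bash
cat > ok.py <<'E'
from h import *
import sys
o=ctrl.get_obs(); f=o["force"]; print(o["time_s"],o["ee_pos"].round(4),f.round(1)); sys.exit(0 if f[2]<6 else 1)
E
python3 shift.py '[[0,0,0.001,0,0,0],[0,0,0.001,0,0,0]]' >/dev/null; python3 ok.py && python3 shift.py '[[0,0,0.001,0,0,0],[0,0,0.001,0,0,0]]'>/dev/null; python3 ok.py && python3 shift.py '[[0,0,0.001,0,0,0],[0,0,0.001,0,0,0]]'>/dev/null; python3 ok.py
```

```text
3.8 [ 0.5701 -0.0934  0.2796] [-0.8 -1.3  2.3]
4.0 [ 0.5701 -0.0934  0.2776] [-1.1 -1.1  1.8]
4.2 [ 0.5701 -0.0934  0.2755] [-0.4 -1.6  1.7]
```

```bash
python3 shift.py '[[0,0,0.001,0,0,0],[0,0,0.001,0,0,0]]' >/dev/null && python3 ok.py && python3 shift.py '[[0,0,0.001,0,0,0],[0,0,0.001,0,0,0]]'>/dev/null && python3 ok.py && python3 shift.py '[[0,0,0.001,0,0,0],[0,0,0.001,0,0,0]]'>/dev/null && python3 ok.py && python3 shift.py '[[0,0,0.001,0,0,0],[0,0,0.001,0,0,0]]'>/dev/null && python3 ok.py
```

```text
4.4 [ 0.5701 -0.0934  0.2734] [-0.4 -0.9  2.9]
4.6 [ 0.5701 -0.0934  0.2714] [-0.3 -2.   3.3]
4.8 [ 0.5701 -0.0934  0.2694] [ 0.4 -1.9  2.2]
5.0 [ 0.5701 -0.0933  0.2674] [ 0.8 -1.8  1.9]
```

```bash
python3 shift.py '[[0,0,0.001,0,0,0],[0,0,0.001,0,0,0]]' >/dev/null && python3 ok.py && python3 shift.py '[[0,0,0.001,0,0,0],[0,0,0.001,0,0,0]]'>/dev/null && python3 ok.py && python3 shift.py '[[0,0,0.001,0,0,0],[0,0,0.001,0,0,0]]'>/dev/null && python3 ok.py && python3 shift.py '[[0,0,0.001,0,0,0],[0,0,0.001,0,0,0]]'>/dev/null && python3 ok.py
```

```text
5.2 [ 0.57   -0.0933  0.2654] [ 0.4 -2.2  1.9]
5.4 [ 0.5701 -0.0933  0.2634] [-0.8 -1.4  1.8]
5.6 [ 0.5701 -0.0933  0.2614] [ 0.4 -2.   2.4]
5.8 [ 0.57   -0.0933  0.2594] [-0.1 -1.9  3.1]
```

```bash
python3 shift.py '[[0,0,0.001,0,0,0],[0,0,0.001,0,0,0]]' >/dev/null && python3 ok.py && python3 shift.py '[[0,0,0.001,0,0,0],[0,0,0.001,0,0,0]]'>/dev/null && python3 ok.py && python3 shift.py '[[0,0,0.001,0,0,0],[0,0,0.001,0,0,0]]'>/dev/null && python3 ok.py && python3 shift.py '[[0,0,0.001,0,0,0],[0,0,0.001,0,0,0]]'>/dev/null && python3 ok.py
```

```text
6.0 [ 0.57   -0.0933  0.2573] [-0.5 -1.8  3. ]
6.2 [ 0.5701 -0.0933  0.2554] [ 1.6 -1.5  2.1]
6.4 [ 0.5701 -0.0933  0.2534] [ 0.1 -1.3  1.9]
6.6 [ 0.57   -0.0933  0.2514] [ 0.9 -1.5  2.7]
```

```bash
python3 shift.py '[[0,0,0.001,0,0,0],[0,0,0.001,0,0,0]]' >/dev/null && python3 ok.py && python3 shift.py '[[0,0,0.001,0,0,0],[0,0,0.001,0,0,0]]'>/dev/null && python3 ok.py && python3 shift.py '[[0,0,0.001,0,0,0],[0,0,0.001,0,0,0]]'>/dev/null && python3 ok.py && python3 shift.py '[[0,0,0.001,0,0,0],[0,0,0.001,0,0,0]]'>/dev/null && python3 ok.py
```

```text
6.8 [ 0.57   -0.0933  0.2493] [ 0.2 -2.2  3.2]
7.0 [ 0.5701 -0.0933  0.2474] [ 0.7 -1.4  1.9]
7.2 [ 0.57   -0.0933  0.2453] [ 0.3 -0.6  2.3]
7.4 [ 0.5701 -0.0933  0.2436] [-0.8 -1.4  6.8]
```

```bash
python3 shift.py '[[0,0,0.0004,0,0,0],[0,0,0,0,0,0],[0,0,0,0,0,0],[0,0,0,0,0,0]]'; python3 ok.py
```

```text
time_s: 7.8
ee_pos: [0.5701, -0.0933, 0.2434]
eef_rot: [3.142, 0.0, 2.705]
force: [-0.6, -1.0, 6.0]
grip_width: 0.0007
grip_force: 3.0
7.8 [ 0.5701 -0.0933  0.2434] [-0.6 -1.   6. ]
```

```bash
python3 shift.py '[[0,0,-0.004,0,0,0],[0,0,-0.018,0,0,0],[0.0105,-0.0171,0,0,0,0],[0.0105,-0.0171,0,0,0,0],[0.0105,-0.0171,0,0,0,0],[0.0105,-0.0171,0,0,0,0],[0.0105,-0.0171,0,0,0,0],[0,0,0,0,0,0],[0,0,0,0,0,0]]'
python3 - <<'E'
from h import *
import cv2
to(.4862,-.1485,.218)
cv2.imwrite('pics/w3.png',ctrl.camera('wrist')['pixels'])
E
```

```text
time_s: 8.7
ee_pos: [0.4865, -0.1484, 0.2652]
eef_rot: [3.141, -0.0, 2.704]
force: [-0.8, 0.6, -0.5]
grip_width: 0.001
grip_force: 0.0
8.7 [ 0.4865 -0.1484  0.2652] [-0.79  0.56 -0.48] [ 0.0002 -0.0002  0.0472]
```

View pics/w3.png

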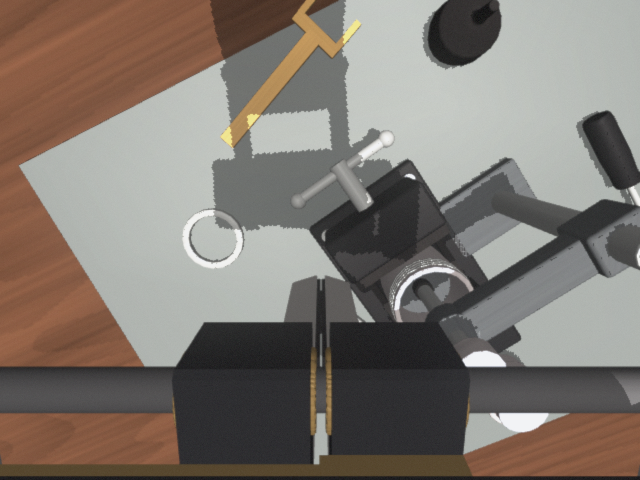

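The wrist view shows the fingertips at (320,280), clear of everything with the post just behind them, and the rod down in the barrel at (425,295).

```bash
python3 shift.py '[[0,0,0.015,0,0,0],[0,0,0.015,0,0,0],[0,0,0.012,0,0,0],[0,0,0.005,0,0,0],[0,0,0,0,0,0]]'
python3 - <<'E'
from h import *
from scipy.spatial.transform import Rotation as R
o=ctrl.get_obs(); M=R.from_euler("xyz",o["eef_rot"]).as_matrix()[:2,:2]
p=o["ee_pos"][:2]
for l in np.r_[.25:1.5:11j]:
    a=np.pi+.18+l; C=np.array([.5757,-.127])+.075*np.array([np.cos(a),np.sin(a)])+.014*M[:,0]
    print(round(l,3),((C-p)@M).round(4)); p=C
E
```

```text
time_s: 9.25
ee_pos: [0.4864, -0.1483, 0.2175]
eef_rot: [3.142, -0.001, 2.705]
force: [-0.2, 0.4, 0.5]
grip_width: 0.0005
grip_force: 0.0
0.25 [-0.0094 -0.0001]
0.375 [-0.0075 -0.0056]
0.5 [-0.0081 -0.0046]
0.625 [-0.0087 -0.0036]
0.75 [-0.009  -0.0025]
0.875 [-0.0093 -0.0013]
1.0 [-0.0094 -0.0002]
1.125 [-0.0093  0.001 ]
1.25 [-0.0091  0.0022]
1.375 [-0.0088  0.0033]
1.5 [-0.0083  0.0044]
```

```bash
python3 shift.py '[[-0.0094,0,0,0,0,0],[-0.0075,-0.0056,0,0,0,0],[-0.0081,-0.0046,0,0,0,0],[-0.0087,-0.0036,0,0,0,0]]'; python3 shift.py '[[-0.009,-0.0025,0,0,0,0],[-0.0093,-0.0013,0,0,0,0],[-0.0094,0,0,0,0,0],[-0.0093,0.001,0,0,0,0],[-0.0091,0.0022,0,0,0,0]]'
python3 - <<'E'
from h import *
import cv2
a=ctrl.camera('side')["pixels"][230:430,240:420];b=ctrl.camera('top')["pixels"][170:320,330:480]
cv2.imwrite('pics/s4.png',np.hstack([cv2.resize(a,(360,400),interpolation=2),cv2.resize(b,(400,400),interpolation=2)]))
E
```

```text
time_s: 9.65
ee_pos: [0.5113, -0.176, 0.2185]
eef_rot: [-3.141, -0.001, 2.705]
force: [-4.7, -0.2, 0.7]
grip_width: 0.0004
grip_force: 2.1
time_s: 10.15
ee_pos: [0.5533, -0.1956, 0.2181]
eef_rot: [-3.142, 0.0, 2.705]
force: [-4.3, 0.6, 0.5]
grip_width: 0.0006
grip_force: 1.6
```

View pics/s4.png

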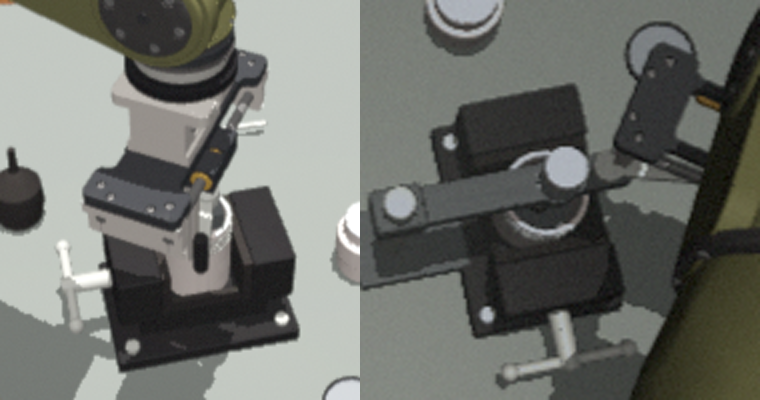

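The post (side crop ~(202,250)) has swung with the finger to about 1.2 rad; now the last bit to the end stop, watching the force.

```bash
python3 shift.py '[[-0.0088,0.0033,0,0,0,0],[-0.0083,0.0044,0,0,0,0]]'; python3 shift.py '[[-0.001,0.0005,0,0,0,0],[0,0,0,0,0,0],[0,0,0,0,0,0]]'
```

```text
time_s: 10.45
ee_pos: [0.5714, -0.1956, 0.218]
eef_rot: [-3.141, -0.001, 2.705]
force: [-38.4, -0.6, 4.4]
grip_width: 0.0003
grip_force: 17.4
time_s: 10.75
ee_pos: [0.5713, -0.1952, 0.2179]
eef_rot: [-3.141, -0.005, 2.705]
force: [-17.8, 4.2, 5.1]
grip_width: 0.0006
grip_force: 9.7
```

End stop felt. Back off and lift clear.

```bash
python3 shift.py '[[0.004,0,0,0,0,0],[0.012,0,0,0,0,0],[0,-0.005,-0.02,0,0,0],[0,0,-0.04,0,0,0],[0,0,-0.04,0,0,0],[0.04,0,-0.02,0,0,0],[0.04,0,0,0,0,0],[0.04,0,0,0,0,0],[0.04,0,0,0,0,0],[0.04,0,0,0,0,0]]'
python3 - <<'E'
from h import *
import cv2
a=ctrl.camera('side')["pixels"][230:430,240:420];b=ctrl.camera('top')["pixels"][170:320,330:480]
cv2.imwrite('pics/s5.png',np.hstack([cv2.resize(a,(360,400),interpolation=2),cv2.resize(b,(400,400),interpolation=2)]))
E
```

```text
time_s: 11.75
ee_pos: [0.3737, -0.108, 0.3383]
eef_rot: [3.141, 0.002, 2.705]
force: [0.0, 0.5, 0.2]
grip_width: 0.0002
grip_force: 0.0
```

View pics/s5.png

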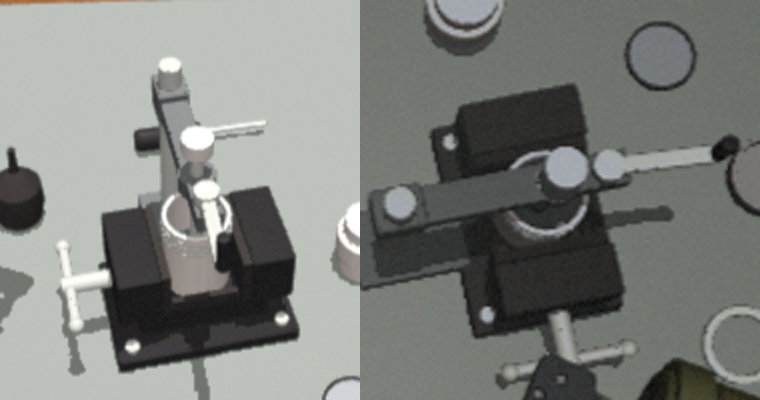

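The lever (bar from (610,165) to post (727,148) in the top crop) now lies in line with the arm at its end stop. The rod is down and the barrel is in place.

```bash
python3 shift.py '[[0,0,0,0,0,0],[0,0,0,0,0,0],[0,0,0,0,0,0]]'; python3 -c "
from station import ctrl
print(ctrl.hand_in())"
```

```text
time_s: 12.15
ee_pos: [0.3753, -0.1091, 0.3378]
eef_rot: [-3.142, -0.001, 2.705]
force: [0.5, -0.5, -0.0]
grip_width: 0.0004
grip_force: 0.0
the job is handed in; nothing more can be done
None
```

I lowered the stop rod onto the cell (the push force rose from about 2.4 N to 6 N at contact), swung the clamp lever to its end stop and handed the job in at about 12 s; no verdict was returned.

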